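# Load the cutter roller into the bench dough cutter

### The job

The cutter roller stands on its gear on the bench. Lay it down on its side in the white V rest and let go of it there, then take it again from above and lay it in the two open bearings of the dough cutter with its gear at the drive housing, let go, and only then slide the keeper fully home over the plain end so that the roller is locked in. Do not let the roller drop or topple, and leave the jar, the sauce bottle and the tub where they are.

Things in the scene. Friction and masses are not known exactly. Their poses are not given: they have to be found in the camera images.
- roller: Grooved metal cutter roller, 232 mm long, 0.4 kg, standing on its gear at first. Origin: centre of the gear's outer face; z runs along the roller to the plain end. Along z: white gear dia 48 mm 0 to 12 mm, journal dia 18 12 to 40, barrel dia 44 40 to 200 (grip here), plain journal dia 18 200 to 232. Yaw about z means nothing.
- roller_mid (a point): Point on the roller's axis at the middle of the barrel, 120 mm from the gear's outer face; close to the centre of mass.
- roller_end (a point): Centre of the roller's plain end face, 232 mm from the gear's outer face.
- rest: White V rest, fixed. Origin under its centre. Base 110 (x) by 130 (y) mm, 12 mm thick; two 90 degree V saddles open upward, each 12 mm thick, at y = -30 and +30 mm, 72 mm wide, tops 52 mm high. A roller laid with its barrel in both lies along the rest's y, either way round, its middle near the rest's, its axis 55 mm above the bench. 48 mm are free between the saddles for fingers.
- machine: Bench dough cutter, fixed. Origin under the centre of its base, 130 (x) by 332 (y) by 18 mm. A seated roller lies along y at x = 0, its axis 60 mm above the bench, barrel between the two bearing cheeks (open space there for fingers), gear at +y: gear outer face at y = 120 mm, 10 mm play either way. Grey drive housing y = 133 to 159 mm, 75 mm high.
- drive_bearing (a point): Middle of the drive-side bearing, on the seated roller's axis, at y = 94 mm of the machine, 60 mm above the bench: aluminium cheek 8 mm thick (y), 60 mm wide, 74 mm high, with an upward-open U slot 22 mm wide with a flared mouth for the journal between gear and barrel.
- keeper_bearing (a point): Middle of the keeper-side bearing, on the seated roller's axis, at y = -96 mm of the machine, 60 mm above the bench: the same cheek but 12 mm thick, for the plain journal. Beyond it stands the keeper's pillar, y = -166 to -124 mm, 74 mm high, 44 mm wide.
- keeper (a joint): Sliding keeper on the pillar: 0 = open (drawn back), 0.034 m = fully home, its plate then covering the keeper-side slot above the plain journal. Slides level in the machine's +y direction with about 2 N of friction and stays where left. Starts open or nearly so (up to 0.008).
- keeper_knob (a point): Centre of the top of the keeper's upright black knob, 111 mm above the bench: knob 18 mm in diameter, 24 mm tall, on a neck 12 mm thick and 10 mm tall above the keeper's steel plate (36 by 40 mm, top 82 mm above the bench, centred 6 mm towards the machine's +y from the knob). Moves with the keeper.
- jar: Small glass jar with a steel cap, 54 mm in diameter, 75 mm tall, origin under its centre. Not to be disturbed.
- sauce_bottle: Squeeze bottle with green sauce and a nozzle, 60 mm in diameter, 185 mm tall, origin under its centre. Not to be disturbed.
- tub: Clear open plastic tub, 110 by 150 mm, 50 mm tall, origin under its centre. Not to be disturbed.
Mind the look-alikes: they are no part of the job. Leave any purple look-alike of the roller alone.

How it is judged (in metres and radians):
On the way, in this order (a step that is already met when the one before it is completed fails the run):
1. the roller lies on its side in both saddles of the V rest, let go and still (z of roller_mid in the frame of rest between 0.05 and 0.06 m and x of roller_mid in the frame of rest between -0.006 and 0.006 m and y of roller_mid in the frame of rest between -0.027 and 0.027 m and angle between the z axis of roller and the y axis of rest, either way round below 0.12 rad and contact force between the fingers and roller below 0.1 N and linear speed of roller below 0.03 m/s), for 0.2 s.
2. the roller lies in both bearings of the dough cutter, gear at the drive housing, let go, the keeper still open (z of roller in the frame of machine between 0.056 and 0.064 m and x of roller in the frame of machine between -0.005 and 0.005 m and z of roller_end in the frame of machine between 0.056 and 0.064 m and x of roller_end in the frame of machine between -0.005 and 0.005 m and y of roller in the frame of machine between 0.107 and 0.133 m and contact force between the fingers and roller below 0.1 N and linear speed of roller below 0.03 m/s and value of joint keeper below 0.014 m), for 0.2 s.
At the end, for the whole second after the job is handed in: The roller lies still in both bearings (axis 60 mm high within 4 mm and centred within 5 mm at both ends), its gear at the drive housing within its 10 mm of play either way (13 mm allowed), and the keeper is home (29 of its 34 mm or more) (z of roller in the frame of machine between 0.056 and 0.064 m and x of roller in the frame of machine between -0.005 and 0.005 m and z of roller_end in the frame of machine between 0.056 and 0.064 m and x of roller_end in the frame of machine between -0.005 and 0.005 m and y of roller in the frame of machine between 0.107 and 0.133 m and linear speed of roller below 0.03 m/s and value of joint keeper above 0.029 m); the robot touches nothing.
It fails at once if the roller is dropped or toppled (moving faster than 0.6 m/s while not held) (linear speed of roller above 0.6 m/s and contact force between the fingers and roller below 0.1 N).
It fails at once if the jar, the sauce bottle or the tub is moved by more than 30 mm or tipped ((distance of jar from where it was at the start of the episode above 0.03 m or angle between jar's own z axis and vertical above 0.35 rad) or (distance of sauce_bottle from where it was at the start of the episode above 0.03 m or angle between sauce_bottle's own z axis and vertical above 0.35 rad) or (distance of tub from where it was at the start of the episode above 0.03 m or angle between tub's own z axis and vertical above 0.35 rad)).
It also fails if it takes over 72 s, if anything falls off the work surface, if the arm or the gripper's body presses on something with over 40 N, if the wrist force passes 120 N, or if a joint passes its speed limit or range.

### The arm

A 6-joint arm with a two-finger parallel gripper is mounted at the origin on the work surface. World frame = base frame: x ahead of the robot, y to its left, z up, the work surface at z = 0. Lengths are in mm, angles in rad, forces in N, time in s.
With the tool pointing down it reaches from about 275 to 875 mm from the base axis. Payload 12.5 kg.
Tool frame: the origin (TCP) lies at the very end of the fingers, on their centre line; the grasp point (between the pads) lies 19 mm behind it; z points along the fingers, y is the line along which they close (so a half turn about z gives the same grasp; the last joint's range is limited). The gripper opens to 85 mm and grips with 20 to 120 N. Pads are 22 mm wide; open, the fingers measure 114 mm over their backs; the gripper's body (76 mm by 85 mm) begins 54 mm behind the grasp point. The pads swing forward as they close: fully open they stand 13 mm farther back than shut.
Start: joints at [-1.215, 0.351, 1.652, -0, 1.139, -0.085], TCP at [234.681, -497.402, 231.29] pointing down, gripper open.
Joint ranges: [-2.75, 2.75], [-0.79, 2.1], [0.01, 2.65], [-1.57, 4.71], [0.07, 3.14], [-2.87, 2.87]. Speed limits (rad/s): [2.22, 2.22, 2.79, 3.14, 3.14, 3.14].

### API

Orientations are given as [roll, pitch, yaw] about the fixed x, y, z axes, in that order (R = Rz(yaw) Ry(pitch) Rx(roll)).
In Python, from station import arm gives the robot as it stands.
- The arm moves only by the tool send_rows, never from a script. Its argument "targets" is a list of rows, each a list of 4 numbers: the shift along the world's x, y, z in units of 0.02 m (1.0 is 0.02 m), then the turn about the world's z in units of 0.15 rad (1.0 is 0.15 rad). A call has exactly 5 rows; each row shifts and turns the commanded pose from where the row before left it; what a row does not reach is not made up. A row lasts 1/10 s, in which the tool goes at most 50 mm and 8.59 degrees, less where a joint would pass 70% of its speed; a pose out of reach is approached as far as the arm can. A call with a number of a shift or a turn outside -1 to 1 is refused whole. A call with a gripper value outside its range is refused whole. "hand" is the gripper command: -1 is fully open, 1 is shut, values between are in proportion, set as the call begins (left out, the last holds). The fingers move at their own pace and stop on an object; "squeeze" is the grip in N (left out, the last holds). Time passes only in rows, so rows that do not move let the fingers close, or fill a call up. It gives the time, the measured TCP pose, the force, the opening and the grip force at its end, in the units of the state.
- arm.get_state(): the state, without advancing time (a new reading comes with each control period).
- arm.read_camera(name): name is "scene" or "top"; returns a dict with "image" (400x640x3 uint8, blue, green, red), "camera_matrix" (3x3 intrinsics, pixels), "k1" (the pictures are not rectified: a ray, as slopes to the right and down, at radius r is drawn at 1 + k1 r^2 times it, then the intrinsics apply), "cam_to_world" (4x4, takes a point from camera to world coordinates). Camera axes: x right, y down, z forward; pixel columns grow to the right and rows downward; lengths in mm; the calibration is good to about 2 mm. A picture is of the moment at which its call begins. There is no depth.
- arm.sign_off(): hands the job in; it is judged then, once.
The state is a dict: "clock": time; "qpos": joint angles; "qvel": joint speeds; "joint_torque": joint torques, N m; "tcp_pos": TCP position; "ee_rot": TCP orientation; "wrist_force": force on the tool from outside, world axes, zero at the start; "moment": the same for the moment, N m; "finger_gap": finger opening in mm; "grip_force": force on a finger pad.
Only numpy, scipy, OpenCV 4.12 (cv2) and the standard library are available. Lean on these libraries where they do the work, as an engineer would, in place of code of your own. Each camera call takes 0.05 s, during which the arm holds its last target. There are 200 camera calls.

## Working session

There is one attempt and no reset: what is moved stays moved. The work goes in short steps, Python scripts to look and compute and a tool call to move; the robot and the scene stay as the last step left them, time stands still between calls to the robot, and variables do not carry over. Pictures are saved under pics/ and viewed, at most 10 in all, crops included, and the job is handed in when it is done.

Besides the shell and the picture viewer there is one more tool, called after "Request:" by a JSON object that holds its "op" and its "data", one argument or row to a line. send_rows: Moves the arm, as the interface text tells. Shifts and turns lie within -1 to 1; 1 stands for 0.02 m of shift or 0.15 rad of turn. Its arguments: {"type":"object","properties":{"targets":{"type":"array"},"hand":{"type":"number"},"squeeze":{"type":"number"}},"required":["targets"]}

```bash
mkdir -p pics; ls; cat > h.py <<'E'
import numpy as np, cv2
from station import arm
def snap(n,f=None):
    c=arm.read_camera(n)
    if f: cv2.imwrite('pics/'+f,c['image'])
    return c
def ray(c,uv):
    K=np.array(c['camera_matrix']); k=c['k1']; M=np.array(c['cam_to_world'])
    u=cv2.undistortPoints(np.array([[uv]],float),K,np.array([k,0,0,0.]))[0,0]
    d=M[:3,:3]@np.array([u[0],u[1],1]); return M[:3,3],d/np.linalg.norm(d)
def onz(c,uv,z):
    o,d=ray(c,uv); return (o+d*(z-o[2])/d[2]).round(1)
def proj(c,P):
    K=np.array(c['camera_matrix']); M=np.linalg.inv(np.array(c['cam_to_world']))
    p=M[:3,:3]@np.array(P,float)+M[:3,3]; x=p[:2]/p[2]; x=x*(1+c['k1']*(x@x)); return (K[:2,:2]@x+K[:2,2]).round(1)
E
python3 - <<'E'
from h import *
for n in('scene','top'):
    c=snap(n,n+'0.png'); print(n,np.array(c['camera_matrix']).round(1).tolist(),c['k1'],np.array(c['cam_to_world']).round(3).tolist())
print(arm.get_state())
E
```

```text
pics
scene [[403.0, 0.0, 319.1], [0.0, 403.0, 199.1], [0.0, 0.0, 1.0]] -0.10185361943253014 [[-0.344, 0.626, -0.699, 1271.493], [0.939, 0.24, -0.247, 265.098], [0.013, -0.742, -0.671, 817.931], [0.0, 0.0, 0.0, 1.0]]
top [[423.4, 0.0, 317.7], [0.0, 423.4, 202.6], [0.0, 0.0, 1.0]] -0.03815293912086282 [[-0.028, -0.988, 0.151, 392.116], [-1.0, 0.026, -0.016, 10.95], [0.012, -0.151, -0.988, 1195.927], [0.0, 0.0, 0.0, 1.0]]
{'clock': 0.1, 'qpos': array([-1.21459921e+00,  3.51163121e-01,  1.65235733e+00,  2.35234708e-05,
        1.13911084e+00, -8.46047803e-02]), 'qvel': array([-1.19978290e-04, -7.29642473e-04, -2.43325395e-03,  5.72043602e-04,
       -1.52117754e-03, -8.94660541e-05]), 'joint_torque': array([ 7.48547227e-04, -5.06833613e+01, -2.91876733e+01, -4.73174259e-05,
        2.66075331e-03, -1.49951825e-05]), 'tcp_pos': array([ 234.58700187, -497.13217104,  230.82384466]), 'ee_rot': array([-3.14055953e+00, -1.09047874e-04,  4.40791991e-01]), 'wrist_force': array([-0.36822238, -0.86513521,  1.21046847]), 'moment': array([-0.00827067,  0.04635924, -0.00272864]), 'grip_force': 0.0, 'finger_gap': 85.0328626027088}
```

View pics/top0.png

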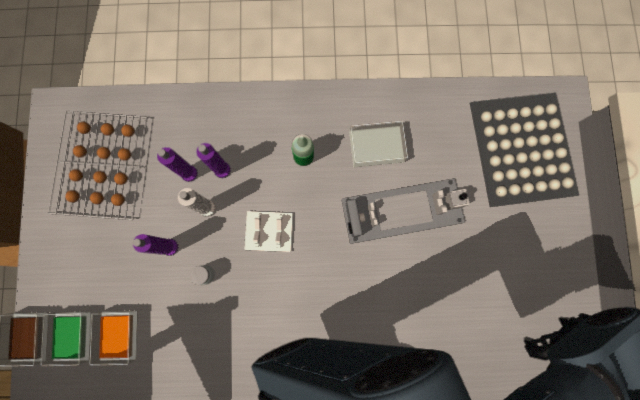

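View pics/scene0.png

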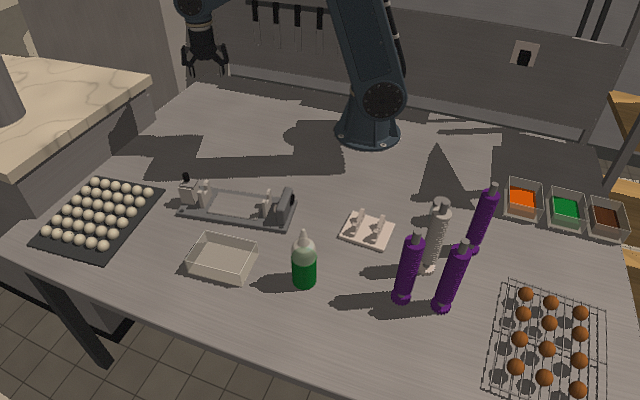

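```bash
python3 - <<'E'
from h import *
im=cv2.imread('pics/top0.png')
a=cv2.resize(im[130:290,120:320],None,fx=4,fy=3.7,interpolation=cv2.INTER_CUBIC)
a=cv2.resize(im[140:290,125:325],None,fx=4,fy=4,interpolation=cv2.INTER_CUBIC); cv2.imwrite('pics/a.png',a)
b=cv2.resize(im[165:255,330:480],None,fx=5,fy=5,interpolation=cv2.INTER_CUBIC); cv2.imwrite('pics/b.png',b)
s=cv2.imread('pics/scene0.png')
s=cv2.resize(s[165:325,330:530],None,fx=3.75,fy=3.75,interpolation=cv2.INTER_CUBIC); cv2.imwrite('pics/s.png',s)
E
```

```text
(no output)
```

View pics/a.png

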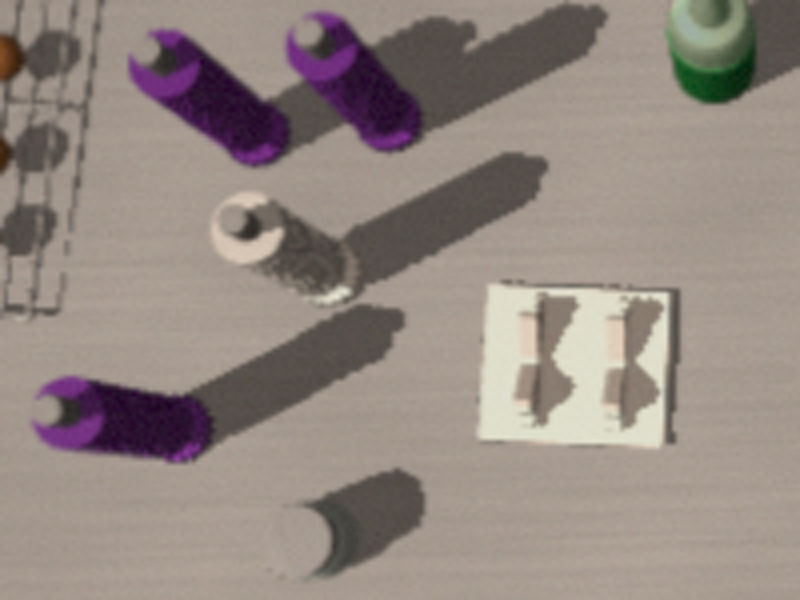

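View pics/b.png

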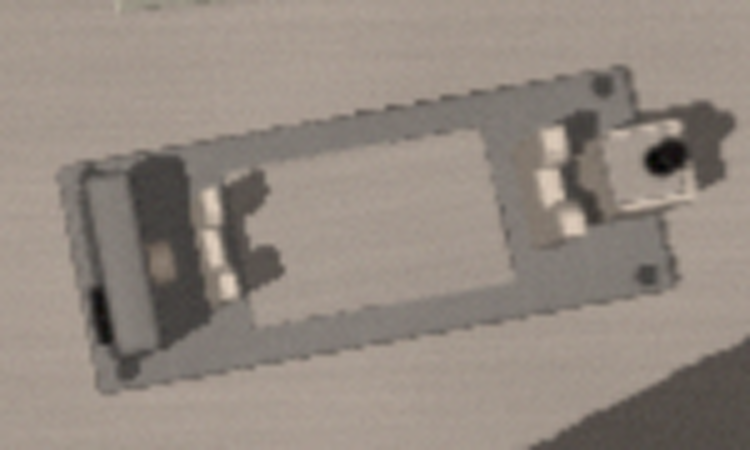

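```bash
python3 - <<'E'
from h import *
c=snap('top')
A=lambda u,v:(125+u/4-.375,140+v/4-.375)
B=lambda u,v:(330+u/5-.4,165+v/5-.4)
print('roller end',onz(c,A(239,222),232),'barrel top',onz(c,A(248,228),200))
im=c['image']
def ln(n,P):
    print(n,P[:,:2].mean(0).round(1))
    for i in range(4):
        d=(P[(i+1)%4]-P[i])[:2]; print('  ',P[i],np.hypot(*d).round(1),np.degrees(np.arctan2(d[1],d[0])).round(2))
ln('rest',np.array([onz(c,A(*p),12) for p in[(490,284),(672,290),(663,446),(479,438)]]))
ln('mach',np.array([onz(c,B(*p),18) for p in[(60,170),(630,68),(678,285),(103,390)]]))
print('knob',onz(c,B(663,156),111))
for n,p in dict(p1=(154,48),p2=(313,35),p3=(50,408)).items(): print(n,onz(c,A(*p),232))
print('jar',onz(c,A(303,540),75),'bottle base',onz(c,A(712,70),0))
E
```

```text
roller end [564.5 302.4 232. ] barrel top [566.5 306.6 200. ]
rest [496.7 131. ]
   [554.8 191.   12. ] 128.3 -93.44
   [547.1  62.9  12. ] 109.4 175.6
   [438.   71.3  12. ] 128.0 85.97
   [447. 199.  12.] 108.1 -4.24
mach [ 543.9 -249.8]
   [581.1 -76.1  18. ] 332.9 -81.27
   [ 631.6 -405.1   18. ] 126.6 -172.01
   [ 506.2 -422.7   18. ] 330.9 98.6
   [456.7 -95.5  18. ] 125.9 8.86
knob [ 565.2 -386.   111. ]
p1 [669.6 354.7 232. ]
p2 [674.9 261.1 232. ]
p3 [460.  408.5 232. ]
jar [380.7 304.3  75. ] bottle base [708.9  31.3   0. ]
```

Request:
{"op": "send_rows", "data": {
  "targets": [
    [0.4,1,0.6,0.2],
    [0.4,1,0.6,0.2],
    [0.4,1,0.6,0.2],
    [0.4,1,0.6,0.2],
    [0.4,1,0.6,0.2]
  ],
  "hand": -1,
  "squeeze": 40
}}

```text
clock: 0.65
tcp_pos: [274.8, -396.5, 291.6]
ee_rot: [-3.141, -0.0, 0.592]
wrist_force: [-0.6, 0.1, 0.3]
finger_gap: 85.5
grip_force: 0.0
```

Request:
{"op": "send_rows", "data": {
  "targets": [
    [0.4,1,0,0.2],
    [0.4,1,0,0.2],
    [0.4,1,0,0.2],
    [0.4,1,0,0.2],
    [0.4,1,0,0.2]
  ]
}}

```text
clock: 1.15
tcp_pos: [314.8, -296.5, 291.2]
ee_rot: [-3.141, -0.0, 0.742]
wrist_force: [0.5, 0.1, -0.0]
finger_gap: 85.3
grip_force: 0.0
```

Request:
{"op": "send_rows", "data": {
  "targets": [
    [0.4,1,0,0.2],
    [0.4,1,0,0.2],
    [0.4,1,0,0.2],
    [0.4,1,0,0.2],
    [0.4,1,0,0.2]
  ]
}}

```text
clock: 1.65
tcp_pos: [354.8, -196.5, 291.2]
ee_rot: [-3.141, 0.0, 0.892]
wrist_force: [1.0, 1.3, 0.1]
finger_gap: 85.2
grip_force: 0.0
```

Request:
{"op": "send_rows", "data": {
  "targets": [
    [0.4,1,0,0.2],
    [0.4,1,0,0.2],
    [0.4,1,0,0.2],
    [0.4,1,0,0.2],
    [0.4,1,0,0.2]
  ]
}}

```text
clock: 2.15
tcp_pos: [394.8, -96.5, 291.2]
ee_rot: [-3.141, 0.0, 1.042]
wrist_force: [0.5, -0.1, -0.5]
finger_gap: 85.7
grip_force: 0.0
```

Request:
{"op": "send_rows", "data": {
  "targets": [
    [0.4,1,0,0.2],
    [0.4,1,0,0.2],
    [0.4,1,0,0.2],
    [0.4,1,0,0.2],
    [0.4,1,0,0.2]
  ]
}}

```text
clock: 2.65
tcp_pos: [434.8, 3.5, 291.2]
ee_rot: [-3.141, 0.0, 1.192]
wrist_force: [-0.2, -0.2, -0.5]
finger_gap: 85.2
grip_force: 0.0
```

Request:
{"op": "send_rows", "data": {
  "targets": [
    [0.4,1,0,0.2],
    [0.4,1,0,0.2],
    [0.4,1,0,0.2],
    [0.4,1,0,0.2],
    [0.4,1,0,0.2]
  ]
}}

```text
clock: 3.15
tcp_pos: [474.8, 103.5, 291.1]
ee_rot: [-3.141, 0.0, 1.342]
wrist_force: [0.2, -0.9, -0.4]
finger_gap: 85.6
grip_force: 0.0
```

Request:
{"op": "send_rows", "data": {
  "targets": [
    [0.4,1,0,0.2],
    [0.4,1,0,0.2],
    [0.4,1,0,0.2],
    [0.4,1,0,0.2],
    [0.4,1,0,0.2]
  ]
}}

```text
clock: 3.65
tcp_pos: [514.8, 203.4, 291.0]
ee_rot: [-3.141, 0.0, 1.492]
wrist_force: [0.1, -0.3, 0.2]
finger_gap: 85.5
grip_force: 0.0
```

Request:
{"op": "send_rows", "data": {
  "targets": [
    [0.5,1,0,0.1],
    [0.5,1,0,0.1],
    [0.5,1,0,0.1],
    [0.5,1,0,0.1],
    [0.5,1,0,0.1]
  ]
}}

```text
clock: 4.15
tcp_pos: [564.9, 303.4, 290.9]
ee_rot: [-3.141, 0.0, 1.566]
wrist_force: [-0.7, -0.2, -0.3]
finger_gap: 85.6
grip_force: 0.0
```

```bash
python3 - <<'E'
from h import *
c=snap('scene'); t=snap('top')
for z in (0,40,200,232): print(z,proj(c,(565.5,304.5,z)))
im=c['image'].copy(); im=cv2.imread('pics/scene0.png')
for z in (0,232): cv2.circle(im,tuple(int(round(v)) for v in proj(c,(565.5,304.5,z))),1,(0,0,255),-1)
for z in (0,200): cv2.circle(im,tuple(int(round(v)) for v in proj(c,(564.,304.5,z))),1,(0,255,0),-1)
im2=cv2.resize(im[180:300,380:500],None,fx=3.3,fy=4,interpolation=cv2.INTER_NEAREST)
n=cv2.resize(c['image'][120:300,360:540],None,fx=2.2,fy=2.67)
cv2.imwrite('pics/c1.png',np.hstack([im2,n]))
E
```

```text
0 [423.2 266.3]
40 [426.2 256.3]
200 [439.9 210.4]
232 [443.  199.9]Traceback (most recent call last):
  File "<stdin>", line 9, in <module>
    return _nx.concatenate(arrs, 1, dtype=dtype, casting=casting)
           ~~~~~~~~~~~~~~~^^^^^^^^^^^^^^^^^^^^^^^^^^^^^^^^^^^^^^^
ValueError: all the input array dimensions except for the concatenation axis must match exactly, but along dimension 0, the array at index 0 has size 480 and the array at index 1 has size 481
```

```bash
python3 - <<'E'
from h import *
c=snap('scene')
im=cv2.imread('pics/scene0.png')
im2=cv2.resize(im[180:300,380:480],(400,480),interpolation=cv2.INTER_CUBIC)
n=cv2.resize(c['image'][120:300,370:520],(400,480))
cv2.imwrite('pics/c1.png',np.hstack([im2,n]))
E
```

```text
(no output)
```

View pics/c1.png

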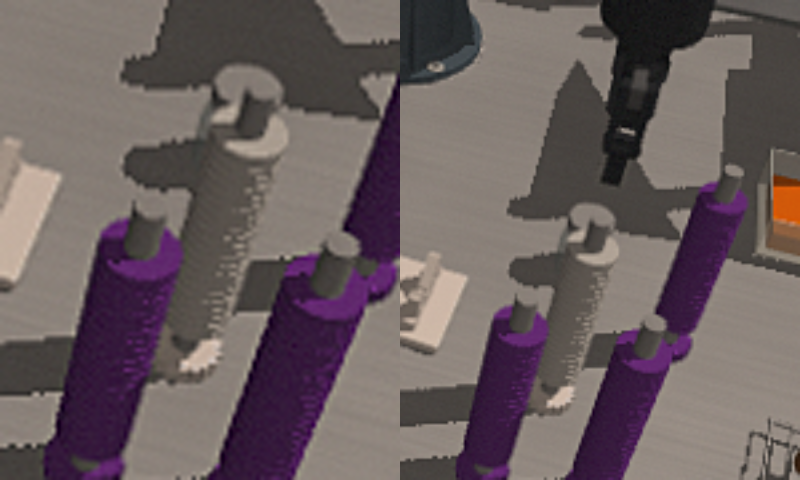

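```bash
python3 - <<'E'
from h import *
c=snap('scene')
print(onz(c,(441.3,212.0),200),onz(c,(444,204),232),onz(c,(427.8,256.3),40))
E
```

```text
[569.6 308.2 200. ] [578.2 308.3 232. ] [564.  308.4  40. ]
```

Request:
{"op": "send_rows", "data": {
  "targets": [
    [0.1,0.2,0,0.03],
    [0,0,-0.8,0],
    [0,0,-1,0],
    [0,0,-1,0],
    [0,0,-1,0]
  ]
}}

```text
clock: 4.85
tcp_pos: [566.6, 306.1, 214.9]
ee_rot: [3.141, -0.0, 1.57]
wrist_force: [0.5, -0.2, 0.2]
finger_gap: 85.3
grip_force: 0.0
```

Request:
{"op": "send_rows", "data": {
  "targets": [
    [0,0,-1,0],
    [0,0,-0.8,0],
    [0,0,-0.5,0],
    [0,0,-0.2,0],
    [0,0,0,0]
  ]
}}

```text
clock: 5.35
tcp_pos: [566.7, 306.4, 165.4]
ee_rot: [-3.141, 0.0, 1.57]
wrist_force: [0.5, 0.1, 0.1]
finger_gap: 85.4
grip_force: 0.0
```

Request:
{"op": "send_rows", "data": {
  "targets": [
    [0,0,0,0],
    [0,0,0,0],
    [0,0,0,0],
    [0,0,0,0],
    [0,0,0,0]
  ],
  "hand": 0.2,
  "squeeze": 30
}}

```text
clock: 5.85
tcp_pos: [566.9, 306.8, 166.0]
ee_rot: [3.141, -0.0, 1.57]
wrist_force: [-0.7, 0.3, 6.0]
finger_gap: 43.5
grip_force: 30.5
```

Request:
{"op": "send_rows", "data": {
  "targets": [
    [0,0,0,0],
    [0,0,0,0],
    [0,0,0,0],
    [0,0,0,0],
    [0,0,0,0]
  ],
  "hand": 1,
  "squeeze": 60
}}

```text
clock: 6.35
tcp_pos: [566.9, 306.8, 166.2]
ee_rot: [3.141, -0.001, 1.57]
wrist_force: [-2.3, -1.0, 7.1]
finger_gap: 42.7
grip_force: 60.0
```

Request:
{"op": "send_rows", "data": {
  "targets": [
    [0,0,0.5,0],
    [0,0,1,0],
    [0,0,1,0],
    [0,0,1,0],
    [0,0,1,0]
  ]
}}

```text
clock: 6.85
tcp_pos: [566.3, 306.4, 255.8]
ee_rot: [-3.14, 0.001, 1.57]
wrist_force: [0.5, 0.4, -5.5]
finger_gap: 42.7
grip_force: 61.8
```

Request:
{"op": "send_rows", "data": {
  "targets": [
    [0,-0.5,0.5,0],
    [-0.5,-0.5,0,0],
    [-0.9,-0.4,0,0],
    [-0.9,-0.4,0,0],
    [-0.9,-0.4,0,0]
  ]
}}

```text
clock: 7.35
tcp_pos: [501.6, 261.4, 264.6]
ee_rot: [-3.14, 0.001, 1.57]
wrist_force: [0.2, 0.1, -4.8]
finger_gap: 42.6
grip_force: 62.1
```

Request:
{"op": "send_rows", "data": {
  "targets": [
    [-0.9,-0.4,0,0],
    [-0.9,-0.4,0,0],
    [-0.9,-0.4,0,0],
    [-0.9,-0.4,0,0],
    [-0.9,-0.3,0,0]
  ]
}}

```text
clock: 7.85
tcp_pos: [411.5, 223.4, 264.8]
ee_rot: [-3.14, 0.001, 1.57]
wrist_force: [0.2, 0.6, -5.2]
finger_gap: 42.7
grip_force: 62.1
```

Request:
{"op": "send_rows", "data": {
  "targets": [
    [-0.9,0,0,0],
    [-0.9,0,0,0],
    [-0.5,0,-0.5,0],
    [-0.3,0,-1,0],
    [0,0,-1,0]
  ]
}}

```text
clock: 8.35
tcp_pos: [359.7, 223.9, 214.6]
ee_rot: [-3.141, 0.0, 1.571]
wrist_force: [0.8, 0.3, -5.3]
finger_gap: 42.6
grip_force: 62.2
```

Request:
{"op": "send_rows", "data": {
  "targets": [
    [0,0,-1,0],
    [0,0,-0.8,0],
    [0,0,-0.3,0],
    [0,0,-0.1,0],
    [0,0,0,0]
  ]
}}

```text
clock: 8.85
tcp_pos: [360.8, 224.5, 171.6]
ee_rot: [3.141, -0.0, 1.57]
wrist_force: [-0.1, -0.6, -4.7]
finger_gap: 42.7
grip_force: 62.0
```

Request:
{"op": "send_rows", "data": {
  "targets": [
    [0,0,-0.1,0],
    [0,0,-0.1,0],
    [0,0,-0.1,0],
    [0,0,-0.05,0],
    [0,0,0,0]
  ],
  "squeeze": 30
}}

```text
clock: 9.35
tcp_pos: [361.3, 225.2, 166.1]
ee_rot: [3.14, -0.001, 1.57]
wrist_force: [-6.2, -1.5, 20.7]
finger_gap: 42.7
grip_force: 65.2
```

Request:
{"op": "send_rows", "data": {
  "targets": [
    [0,-0.4,-0.03,0],
    [0,-0.4,0,0],
    [0,-0.4,0,0],
    [0,-0.4,0,0],
    [0,0,0,0]
  ]
}}

```text
clock: 9.85
tcp_pos: [361.7, 192.7, 165.2]
ee_rot: [3.139, -0.002, 1.57]
wrist_force: [-2.1, -0.2, 12.3]
finger_gap: 42.6
grip_force: 68.1
```

```bash
python3 - <<'E'
from h import *
c=snap('scene'); t=snap('top')
a=c['image'][60:260,240:440]; b=t['image'][200:400,140:340]
cv2.imwrite('pics/d1.png',cv2.resize(np.hstack([a,b]),(800,400)))
E
```

```text
(no output)
```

View pics/d1.png

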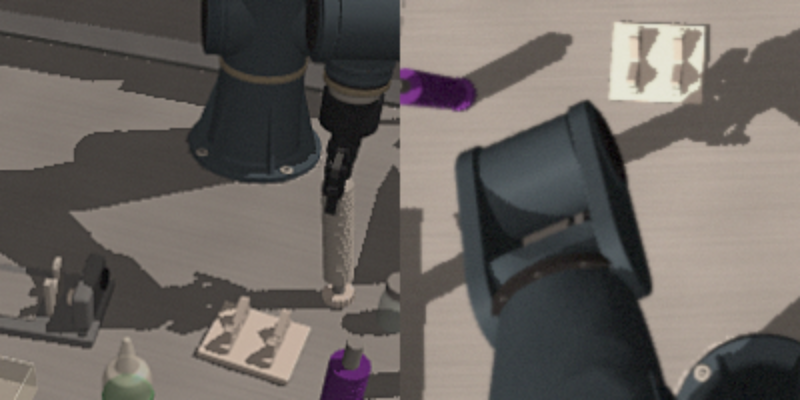

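```bash
python3 - <<'E'
from h import *
c=snap('scene')
print(onz(c,(409.5,208),6), proj(c,(361,193,6)),proj(c,(361,225,6)),proj(c,(361,225,150)),proj(c,(361,193,150)))
im=c['image'][150:215,385:435].astype(int)
m=(im.min(2)>150); ys,xs=np.nonzero(m); print(len(xs), xs.mean()+385,ys.mean()+150) if len(xs) else print(im.max())
E
```

```text
[365.9 229.5   6. ] [397.8 204. ] [408.3 206.6] [416.7 168.2] [405.2 165.6]
32 411.90625 203.25
```

Request:
{"op": "send_rows", "data": {
  "targets": [
    [0,-0.8,-0.07,0],
    [0,-0.8,-0.15,0],
    [0,-0.79,-0.22,0],
    [0,-0.76,-0.28,0],
    [0,0,0,0]
  ]
}}

```text
clock: 10.5
tcp_pos: [361.3, 128.8, 149.6]
ee_rot: [3.14, -0.0, 1.569]
wrist_force: [0.0, -1.5, 4.0]
finger_gap: 42.9
grip_force: 68.6
```

Request:
{"op": "send_rows", "data": {
  "targets": [
    [0,-0.74,-0.34,0],
    [0,-0.7,-0.42,0],
    [0,-0.67,-0.47,0],
    [0,-0.63,-0.53,0],
    [0,0,0,0]
  ]
}}

```text
clock: 11.0
tcp_pos: [361.2, 74.4, 113.9]
ee_rot: [3.141, -0.0, 1.569]
wrist_force: [0.7, -0.9, 1.3]
finger_gap: 42.9
grip_force: 67.7
```

```bash
python3 - <<'E'
from h import *
c=snap('scene'); a=c['image'][60:260,240:440]; 
cv2.imwrite('pics/d2.png',cv2.resize(a,(600,600)))
E
```

```text
(no output)
```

View pics/d2.png

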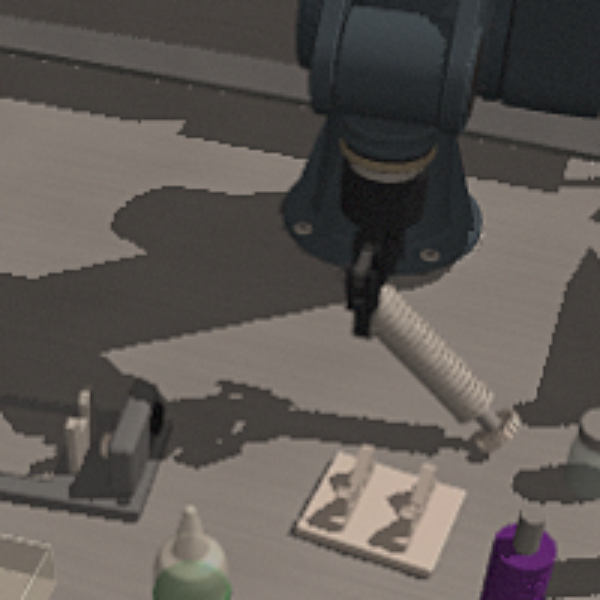

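Request:
{"op": "send_rows", "data": {
  "targets": [
    [0,-0.58,-0.6,0],
    [0,-0.53,-0.63,0],
    [0,-0.47,-0.68,0],
    [0,-0.41,-0.72,0],
    [0,0,0,0]
  ]
}}

```text
clock: 11.55
tcp_pos: [360.8, 35.0, 61.0]
ee_rot: [-3.141, -0.0, 1.569]
wrist_force: [0.4, -1.7, 0.7]
finger_gap: 42.7
grip_force: 68.5
```

Request:
{"op": "send_rows", "data": {
  "targets": [
    [0,-0.34,-0.75,0],
    [0,-0.28,-0.77,0],
    [0,-0.2,-0.79,0],
    [0,-0.08,-0.4,0],
    [0,0,0,0]
  ]
}}

```text
clock: 12.05
tcp_pos: [360.7, 17.5, 7.2]
ee_rot: [-3.141, -0.0, 1.57]
wrist_force: [0.4, 2.6, -0.7]
finger_gap: 42.6
grip_force: 65.4
```

```bash
python3 - <<'E'
from h import *
c=snap('scene'); a=c['image'][60:260,240:440]; t=snap('top');b=t['image'][200:400,140:340]
cv2.imwrite('pics/d3.png',cv2.resize(np.hstack([a,b]),(800,400)))
E
```

```text
(no output)
```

View pics/d3.png

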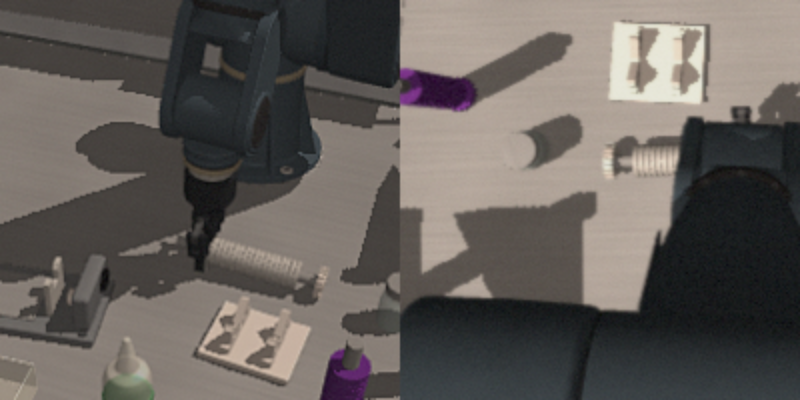

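Request:
{"op": "send_rows", "data": {
  "targets": [
    [0,0,-0.05,0],
    [0,0,-0.05,0],
    [0,0,0,0],
    [0,0,0,0],
    [0,0,0,0]
  ]
}}

```text
clock: 12.65
tcp_pos: [360.7, 17.0, 5.4]
ee_rot: [3.141, -0.0, 1.57]
wrist_force: [-0.6, 1.7, -1.2]
finger_gap: 42.7
grip_force: 65.4
```

Request:
{"op": "send_rows", "data": {
  "targets": [
    [0,0,0,0],
    [0,0,0,0],
    [0,0,0,0],
    [0,0,0,0],
    [0,0,0,0]
  ],
  "hand": -0.4
}}

```text
clock: 13.15
tcp_pos: [360.7, 17.0, 5.3]
ee_rot: [-3.142, 0.0, 1.57]
wrist_force: [-0.1, 0.2, 0.7]
finger_gap: 59.9
grip_force: 0.0
```

Request:
{"op": "send_rows", "data": {
  "targets": [
    [0,0.5,0,0],
    [0,0.9,0,0],
    [0,0.9,0,0],
    [0,0.7,0,0],
    [0,0.25,0,0]
  ]
}}

```text
clock: 13.65
tcp_pos: [360.6, 83.3, 5.3]
ee_rot: [3.141, -0.0, 1.572]
wrist_force: [0.2, 0.4, -0.8]
finger_gap: 59.7
grip_force: 0.0
```

```bash
python3 - <<'E'
from h import *
print(arm.get_state()['wrist_force'])
t=snap('top'); c=snap('scene')
print(onz(t,(243.5,280),24), proj(t,(361,201,24)),proj(c,(361,201,48)),proj(c,(361,-31,24)))
im=t['image'][262:300,230:300]; g=im.min(2)
print('\n'.join(' '.join('%3d'%v for v in r[::2]) for r in g[::2]))
cv2.imwrite('pics/d4.png',c['image'])
E
```

```text
[ 0.1527585   0.44062757 -0.78795289]
[362.7 199.9  24. ] [243.1 280.6] [402.5 194.1] [327.2 182.1]
126 153 152 151 151 156 153 153 153 150 149 151 151 148 151 151 150 149 152 149 146 143 140 128 105  81  55  36  32  33  34  36  35  31  41
 85 150 150 154 153 152 150 155 154 146 107  71  63  51 127 143 118  96  74  60  51  48  37  31  33  39  38  41  46  43  43  45  51  38  38
 85 150 152 154 154 153 153 151 154 135  45  36  34  21  27  28  41  32  32  43  38  46  44  45  45  49  45  47  50  52  52  50  53  44  39
 90 148 153 150 152 151 151 152 153  99  41  33  33  26  27  35  32  44  48  45  51  51  54  53  53  54  56  56  53  58  59  58  61  50  46
129 153 151 150 149 149 151 149 149  71  33  35  37  28  35  36  36  33  51  52  58  59  63  58  64  60  61  62  62  62  64  66  65  53  44
149 152 154 152 154 151 153 130 122  50  36  36  28  24  34  38  34  35  34  34  56  62  59  62  63  66  68  64  67  67  61  44  43  43  33
152 150 152 148 150 152 149 147 137  46  32  33  31  20  39  36  40  38  32  39  41  42  38  46  67  67  70  68  65  38  47  37  40  41  28
150 150 149 151 151 
[... 959 characters left out ...]

151 153 151 152 149 153 152  70  32  39  41  31  37  56  59  40  35  53  52  49  47  44  35  29  23  24  29  28  22  21  29  45  21  18  30
151 153 151 148 152 150 145  63  47  43  48  30  39  38  36  49  54  47  42  35  30  24  20  27  20  23  23  21  22  26  26  32  30  23  16
153 152 152 152 152 153 136  56  51  56  55  29  34  50  56  52  45  33  31  24  27  25  27  13   9  21  20  25  21  16  26  19  26  26  25
 91 113  85  87 132 153 142  67  59  61  62  29  40  66  63  35  27  28  23  26  27  24  23  32  22  22  23  19  19  25  26  19  24  20  25
 81  75  80  76 128 154 128  65  61  63  64  41  49  50  40  32  23  22  26  26  20  29  26  27  20  20  24  30  25  26  22  15  25  23  26
```

Request:
{"op": "send_rows", "data": {
  "targets": [
    [0,-0.15,0,0],
    [0,0,0,0],
    [0,0,0,0],
    [0,0,0,0],
    [0,0,0,0]
  ],
  "hand": 1,
  "squeeze": 60
}}

```text
clock: 14.25
tcp_pos: [360.5, 78.4, 5.6]
ee_rot: [-3.141, -0.0, 1.569]
wrist_force: [-3.1, 3.4, 10.3]
finger_gap: 42.3
grip_force: 59.3
```

Request:
{"op": "send_rows", "data": {
  "targets": [
    [0,0,0.3,0],
    [0,0,0.9,0],
    [0,0,1,0],
    [0,0,1,0],
    [0,0,1,0]
  ]
}}

```text
clock: 14.75
tcp_pos: [360.1, 78.4, 90.1]
ee_rot: [-3.141, 0.0, 1.57]
wrist_force: [0.8, 0.2, -4.3]
finger_gap: 42.5
grip_force: 62.0
```

Request:
{"op": "send_rows", "data": {
  "targets": [
    [0.3,0.1,0.5,0],
    [0.8,0.3,0.5,-0.1],
    [0.9,0.35,0,-0.1],
    [0.9,0.35,0,-0.1],
    [0.9,0.35,0,-0.1]
  ]
}}

```text
clock: 15.25
tcp_pos: [436.9, 107.6, 109.3]
ee_rot: [-3.141, 0.0, 1.509]
wrist_force: [0.1, -0.4, -4.8]
finger_gap: 42.2
grip_force: 62.4
```

Request:
{"op": "send_rows", "data": {
  "targets": [
    [0.9,0.35,0,-0.03],
    [0.9,0.35,0,0],
    [0.8,0.3,0,0],
    [0.3,0.1,0,0],
    [0.1,0,0,0]
  ]
}}

```text
clock: 15.75
tcp_pos: [496.4, 129.6, 109.0]
ee_rot: [-3.141, 0.0, 1.506]
wrist_force: [-0.8, 0.3, -4.2]
finger_gap: 42.8
grip_force: 62.2
```

```bash
python3 - <<'E'
from h import *
s=arm.get_state(); print(s['tcp_pos'],s['ee_rot'],s['wrist_force'])
t=snap('top'); c=snap('scene')
a=c['image'][120:280,270:470]; b=t['image'][180:340,180:380]
cv2.imwrite('pics/e1.png',cv2.resize(np.hstack([a,b]),(800,320)))
E
```

```text
[496.44591654 129.56598477 108.98707477] [-3.14053199e+00  3.15554069e-04  1.50552768e+00] [-0.77713766  0.3054574  -4.22341988]
```

View pics/e1.png

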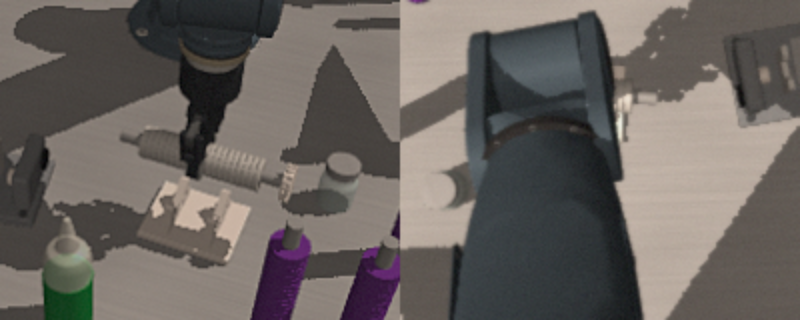

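Request:
{"op": "send_rows", "data": {
  "targets": [
    [0,0,-0.6,0],
    [0,0,-1,0],
    [0,0,-1,0],
    [0,0,-0.6,0],
    [0,0,-0.2,0]
  ]
}}

```text
clock: 16.35
tcp_pos: [495.6, 129.8, 39.8]
ee_rot: [-3.139, 0.001, 1.506]
wrist_force: [0.4, -0.1, -4.5]
finger_gap: 42.2
grip_force: 62.3
```

Request:
{"op": "send_rows", "data": {
  "targets": [
    [0,0,-0.1,0],
    [0,0,-0.05,0],
    [0,0,0,0],
    [0,0,0,0],
    [0,0,0,0]
  ]
}}

```text
clock: 16.85
tcp_pos: [496.2, 129.9, 39.1]
ee_rot: [-3.141, 0.0, 1.506]
wrist_force: [-5.0, -1.2, 1.0]
finger_gap: 42.1
grip_force: 62.9
```

Request:
{"op": "send_rows", "data": {
  "targets": [
    [-0.05,0,-0.03,0],
    [0,0,-0.03,0],
    [0,0,0,0],
    [0,0,0,0],
    [0,0,0,0]
  ]
}}

```text
clock: 17.35
tcp_pos: [496.2, 130.0, 38.8]
ee_rot: [3.14, -0.0, 1.506]
wrist_force: [-7.4, -2.8, 15.6]
finger_gap: 42.1
grip_force: 64.5
```

Request:
{"op": "send_rows", "data": {
  "targets": [
    [0,0,0,0],
    [0,0,0,0],
    [0,0,0,0],
    [0,0,0,0],
    [0,0,0,0]
  ],
  "hand": -0.4
}}

```text
clock: 17.85
tcp_pos: [495.8, 130.0, 37.1]
ee_rot: [3.141, -0.0, 1.506]
wrist_force: [0.9, 0.2, -0.0]
finger_gap: 59.5
grip_force: 0.0
```

Request:
{"op": "send_rows", "data": {
  "targets": [
    [0,0,0,0],
    [0,0,0,0],
    [0,0,0,0],
    [0,0,0,0],
    [0,0,0,0]
  ]
}}

```text
clock: 18.35
tcp_pos: [495.7, 130.0, 37.1]
ee_rot: [3.142, -0.0, 1.506]
wrist_force: [-0.5, 0.3, 0.1]
finger_gap: 59.7
grip_force: 0.0
```

```bash
python3 - <<'E'
from h import *
t=snap('top'); c=snap('scene')
M=np.array([496.0,130]); y=np.array([np.sin(.065),np.cos(.065)])
P=lambda k,z:(*(M+y*k),z)
print('pred scene gear ctr',proj(c,P(120,55)),'end',proj(c,P(-112,55)),'top gear',proj(t,P(120,55)),'top end',proj(t,P(-112,55)))
cv2.imwrite('pics/f_s.png',c['image']);cv2.imwrite('pics/f_t.png',t['image'])
a=c['image'][120:260,290:440]; b=t['image'][200:270,190:340]
cv2.imwrite('pics/f1.png',np.hstack([cv2.resize(a,(400,373)),cv2.resize(b,(400,373))]))
E
```

```text
pred scene gear ctr [410.4 230. ] end [329. 205.] top gear [223.  227.8] top end [308.9 231.1]
```

```bash
python3 - <<'E'
from h import *
c=cv2.imread('pics/f_s.png')
g=c[205:255,385:430].min(2).astype(int)
m=(g>165).astype(np.uint8); n,l,s,ce=cv2.connectedComponentsWithStats(m)
for i in range(1,n):
    if s[i,4]>5: print(s[i]+[385,205,0,0,0],ce[i]+[385,205])
for r in g[::3,::2]: print(' '.join('%3d'%v for v in r))
E
```

```text
121 121 120 120 120 123 121 120 120 119 122 121 121 121 121 121 120 121 119 118 123 121 121
119 117 120 119 118 118 120 119 122 120 121 123 122 121 121 121 119 120 123 124 123 121 117
119 119 117 119 119 119 121 120 119 120 117 116 120 119 119 121 120 124 124 120 118 120 100
117 119 119 122 119 121 118 120 118 119 120 121 120 120 121 119 121 120 122  99 127 102  70
146 111 152 123 124 122 120 122 119 122 121 120 121 128  55  52  51  58  62  62  64  62  62
131 134 134 152 125 137 143 112 119 118 121 120 124  61  62  63  65  60  60  62  63  65  64
111 119 122  94 140 131 132 112 123 119 117 120 143 129 122  57  61  63  65  65  63  64  64
 91  93 110 103  99 126 107 114 119 121  94  92 175 135 116 103  53  57  59  55  55  60  64
 84  77  78  87  87 107  56  71  82  74  75 143 153 126 114 117 117 121 124 123 122 125 126
135 132  72  72  71  65 128 127 107  90  59 125 116 122  57 123 116 118 118 122 122 120 121
 85  84 118 120 119 124 125 124 123 124 107  85  53  28  47  58  70  75  95 122 122 121 122
 86  86 115 131 132 126 125 122 121 124  54  39  44  42  56  61  66  75  30 112 121 120 123
 81  81  73  61  64  60  56  87 131 135  17  26  25  45  59  66  66  85  41  37 103 122 123
175  85  62  64  66  65  66  59 131  86  17  23  25  20  45  59  66  42  43  36  90 123 124
134  57  63  65  65  66  64 109 133  32  20  26  38  48  43  42  39  41  42  38  69  74  53
 53  59  63  62  64  54 115 127 137  16  26  19  24  28  29  27  26  24  32  42  63  64  61
126 129 132 131 129 126 123 125  67  17  23  24  28  16  21  28  28  24  25  63  61  64  66
```

```bash
python3 - <<'E'
from h import *
t=snap('top'); im=t['image']; 
g=im.min(2); m=np.zeros_like(g); m[165:255,360:452]=(g[165:255,360:452]>150)
# bright relative: print components
for th in (165,180,195):
    n,l,s,ce=cv2.connectedComponentsWithStats(((g>th)&(m>0)).astype(np.uint8))
    print(th,[(s[i].tolist(),ce[i].round(1).tolist(),onz(t,ce[i],74)[:2].tolist()) for i in range(1,n) if s[i,4]>4])
B=lambda u,v:(330+u/5-.4,165+v/5-.4)
d=(onz(t,B(210,205),74)+onz(t,B(228,287),74))/2; k=(onz(t,B(552,142),74)+onz(t,B(572,220),74))/2
print(d,k,np.linalg.norm(d-k),np.arctan2(d[1]-k[1],d[0]-k[0])-np.pi/2, k+(d-k)*96/190)
E
```

```text
165 [([374, 167, 7, 3, 10], [377.3, 168.0], [653.8, -172.4]), ([384, 167, 5, 2, 6], [385.7, 167.3], [655.1, -195.3]), ([398, 166, 4, 2, 5], [399.4, 166.2], [657.4, -233.1]), ([438, 191, 5, 6, 23], [440.4, 193.2], [579.9, -340.4]), ([438, 199, 5, 7, 28], [439.7, 201.9], [556.1, -336.7]), ([442, 207, 5, 5, 20], [444.1, 209.1], [536.2, -347.3])]
180 [([439, 191, 4, 5, 15], [440.3, 192.8], [580.9, -340.3]), ([438, 199, 4, 7, 22], [439.5, 201.8], [556.3, -336.2]), ([443, 208, 4, 4, 13], [444.2, 209.5], [535.0, -347.3])]
195 [([439, 192, 3, 3, 7], [440.3, 193.0], [580.4, -340.1]), ([438, 200, 3, 5, 11], [439.4, 201.8], [556.3, -335.8]), ([443, 208, 3, 3, 6], [444.2, 209.2], [536.0, -347.5])]
[ 528.7 -155.6   74. ] [ 558.95 -343.2    74.  ] 190.02321568692602 0.15987122500427642 [ 543.66578947 -248.41263158   74.        ]
```

Request:
{"op": "send_rows", "data": {
  "targets": [
    [0,0,0,0],
    [0,0,0,0],
    [0,0,0,0],
    [0,0,0,0],
    [0,0,0,0]
  ],
  "hand": 1,
  "squeeze": 60
}}

```text
clock: 19.0
tcp_pos: [495.1, 130.0, 37.4]
ee_rot: [-3.14, 0.0, 1.506]
wrist_force: [-4.2, 0.3, 8.4]
finger_gap: 42.6
grip_force: 59.7
```

Request:
{"op": "send_rows", "data": {
  "targets": [
    [0,0,0.3,0],
    [0,0,0.9,0],
    [0,0,1,0],
    [0,0,1,0],
    [0,0,1,0]
  ]
}}

```text
clock: 19.5
tcp_pos: [495.3, 129.9, 121.7]
ee_rot: [-3.141, 0.0, 1.506]
wrist_force: [1.2, -0.4, -4.9]
finger_gap: 42.3
grip_force: 61.8
```

Request:
{"op": "send_rows", "data": {
  "targets": [
    [0,-0.3,0.8,0],
    [0.1,-0.7,0.15,0.1],
    [0.15,-1,0,0.1],
    [0.15,-1,0,0.1],
    [0.15,-1,0,0.1]
  ]
}}

```text
clock: 20.0
tcp_pos: [506.4, 49.2, 140.0]
ee_rot: [-3.141, 0.0, 1.567]
wrist_force: [-0.6, -0.2, -5.3]
finger_gap: 42.6
grip_force: 62.2
```

Request:
{"op": "send_rows", "data": {
  "targets": [
    [0.15,-1,0,0.1],
    [0.15,-1,0,0.1],
    [0.15,-1,0,0.1],
    [0.15,-1,0,0.1],
    [0.15,-1,0,0.1]
  ]
}}

```text
clock: 20.5
tcp_pos: [521.4, -50.8, 139.9]
ee_rot: [-3.141, -0.0, 1.641]
wrist_force: [0.4, 0.7, -4.3]
finger_gap: 42.5
grip_force: 62.2
```

Request:
{"op": "send_rows", "data": {
  "targets": [
    [0.15,-1,0,0.1],
    [0.15,-1,0,0.1],
    [0.15,-1,0,0.1],
    [0.15,-1,0,0.1],
    [0.15,-1,0,0.1]
  ]
}}

```text
clock: 21.0
tcp_pos: [536.4, -150.8, 139.8]
ee_rot: [-3.141, -0.0, 1.716]
wrist_force: [0.5, -0.6, -4.6]
finger_gap: 42.4
grip_force: 62.2
```

Request:
{"op": "send_rows", "data": {
  "targets": [
    [0.15,-1,0,0.07],
    [0.1,-1,0,0],
    [0,-0.7,0,0],
    [0,-0.3,0,0],
    [0,0,0,0]
  ]
}}

```text
clock: 21.5
tcp_pos: [541.4, -210.2, 139.9]
ee_rot: [-3.141, -0.0, 1.726]
wrist_force: [-0.9, -0.2, -5.7]
finger_gap: 42.4
grip_force: 62.2
```

Request:
{"op": "send_rows", "data": {
  "targets": [
    [0.12,-0.6,0,0],
    [0,-0.8,0,0],
    [0,-0.5,-0.2,0],
    [0,-0.08,-0.8,0],
    [0,0,-0.8,0]
  ]
}}

```text
clock: 22.0
tcp_pos: [544.1, -250.8, 103.5]
ee_rot: [3.141, 0.0, 1.725]
wrist_force: [0.4, 0.9, -4.9]
finger_gap: 42.1
grip_force: 62.2
```

Request:
{"op": "send_rows", "data": {
  "targets": [
    [0,0,-0.6,0],
    [0,0,-0.1,0],
    [0,0,0,0],
    [0,0,0,0],
    [0,0,0,0]
  ]
}}

```text
clock: 22.5
tcp_pos: [544.5, -249.8, 90.8]
ee_rot: [3.141, 0.001, 1.726]
wrist_force: [0.3, -0.1, -5.0]
finger_gap: 42.5
grip_force: 62.0
```

```bash
python3 - <<'E'
from h import *
s=arm.get_state(); p=s['tcp_pos']; print(p,s['ee_rot'])
t=snap('top'); c=snap('scene')
y=np.array([-np.sin(.155),np.cos(.155),0]); z=p[2]+17.6
M=np.array([p[0],p[1],z])
for n,k in (('gear',120),('end',-112)): print(n,proj(c,M+y*k)-[150,130],proj(t,M+y*k)-[330,150])
a=c['image'][130:250,150:330]; b=t['image'][150:270,330:510]
cv2.imwrite('pics/g1.png',np.vstack([cv2.resize(a,(450,300),interpolation=cv2.INTER_CUBIC),cv2.resize(b,(450,300),interpolation=cv2.INTER_CUBIC)]))
E
```

```text
[ 544.46516288 -249.76434942   90.84249042] [3.14061501e+00 7.68547691e-04 1.72644891e+00]
gear [123.2  56. ] [36.  63.4]
end [44.4 45. ] [122.3  47.5]
```

View pics/g1.png

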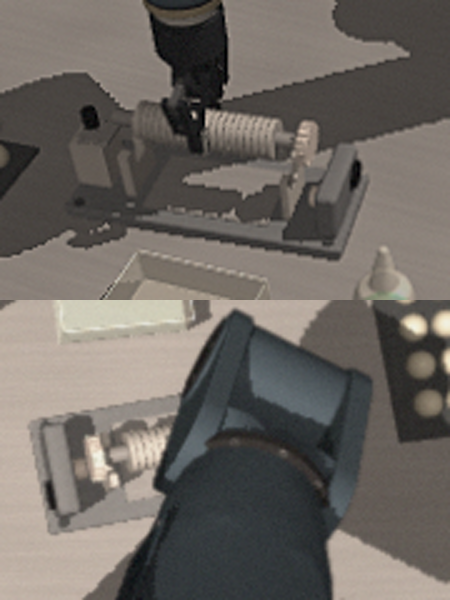

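Request:
{"op": "send_rows", "data": {
  "targets": [
    [-0.03,0,-0.4,0],
    [0,0,-0.5,0],
    [0,0,-0.3,0],
    [0,0,-0.2,0],
    [0,0,0,0]
  ]
}}

```text
clock: 23.1
tcp_pos: [543.2, -249.4, 61.2]
ee_rot: [-3.141, -0.001, 1.726]
wrist_force: [-0.2, -0.8, -3.9]
finger_gap: 42.5
grip_force: 62.0
```

Request:
{"op": "send_rows", "data": {
  "targets": [
    [0,0,-0.2,0],
    [0,0,-0.2,0],
    [0,0,-0.1,0],
    [0,0,0,0],
    [0,0,0,0]
  ]
}}

```text
clock: 23.6
tcp_pos: [543.5, -249.6, 52.2]
ee_rot: [3.141, 0.0, 1.726]
wrist_force: [0.0, -0.4, -4.3]
finger_gap: 42.8
grip_force: 62.0
```

Request:
{"op": "send_rows", "data": {
  "targets": [
    [0,0,-0.15,0],
    [0,0,-0.15,0],
    [0,0,-0.05,0],
    [0,0,0,0],
    [0,0,0,0]
  ]
}}

```text
clock: 24.1
tcp_pos: [543.5, -249.6, 45.1]
ee_rot: [3.142, 0.0, 1.726]
wrist_force: [-0.3, -1.1, -5.0]
finger_gap: 41.9
grip_force: 62.0
```

Request:
{"op": "send_rows", "data": {
  "targets": [
    [0,0,-0.05,0],
    [0,0,-0.05,0],
    [0,0,-0.03,0],
    [0,0,0,0],
    [0,0,0,0]
  ]
}}

```text
clock: 24.6
tcp_pos: [543.5, -249.6, 42.6]
ee_rot: [3.142, 0.0, 1.726]
wrist_force: [-0.0, 0.4, -2.2]
finger_gap: 42.6
grip_force: 62.4
```

Request:
{"op": "send_rows", "data": {
  "targets": [
    [0,0,-0.03,0],
    [0,0,0,0],
    [0,0,0,0],
    [0,0,0,0],
    [0,0,0,0]
  ]
}}

```text
clock: 25.1
tcp_pos: [543.6, -249.7, 42.4]
ee_rot: [3.141, 0.0, 1.726]
wrist_force: [-3.3, 1.8, 5.8]
finger_gap: 42.5
grip_force: 63.1
```

Request:
{"op": "send_rows", "data": {
  "targets": [
    [0,0,0,0],
    [0,0,0,0],
    [0,0,0,0],
    [0,0,0,0],
    [0,0,0,0]
  ],
  "hand": -0.4
}}

```text
clock: 25.6
tcp_pos: [543.5, -249.6, 41.9]
ee_rot: [3.142, 0.0, 1.726]
wrist_force: [0.1, 0.2, -1.1]
finger_gap: 59.9
grip_force: 0.0
```

Request:
{"op": "send_rows", "data": {
  "targets": [
    [0,0,0,0],
    [0,0,0.3,0],
    [0,0,0.8,0],
    [0,0,1,0],
    [0,0,1,0]
  ]
}}

```text
clock: 26.1
tcp_pos: [543.6, -249.7, 105.9]
ee_rot: [3.141, 0.0, 1.726]
wrist_force: [-0.3, -0.0, -0.3]
finger_gap: 59.6
grip_force: 0.0
```

Request:
{"op": "send_rows", "data": {
  "targets": [
    [0,0,1,0],
    [0,0,1,0],
    [0,0,1,0],
    [0,0,0.5,0],
    [0,0,0,0]
  ]
}}

```text
clock: 26.6
tcp_pos: [544.1, -249.9, 175.9]
ee_rot: [3.139, 0.002, 1.726]
wrist_force: [0.8, -0.0, -0.3]
finger_gap: 59.7
grip_force: 0.0
```

```bash
python3 - <<'E'
from h import *
s=arm.get_state(); print(s['tcp_pos'],s['wrist_force'])
t=snap('top'); c=snap('scene')
im=c['image']; hsv=im.max(2)
y=np.array([-np.sin(.155),np.cos(.155),0]); C=np.array([543.8,-249,0])
Z=np.array([0,0,1.])
print('knob0 pred',proj(c,C+y*-139+Z*111),proj(t,C+y*-139+Z*111),'gear',proj(c,C+y*120+Z*60),proj(c,C+y*120+Z*84))
m=np.zeros(hsv.shape,np.uint8); m[150:230,165:215]=(hsv[150:230,165:215]<35)
n,l,st,ce=cv2.connectedComponentsWithStats(m); print([(st[i].tolist(),ce[i].round(1).tolist()) for i in range(1,n) if st[i,4]>12])
g=im[185:230,255:300].min(2); print('bright',[(int(x)+255,int(yy)+185) for yy,x in zip(*np.nonzero(g>165))][:40])
E
```

```text
[ 544.10083638 -249.9228971   175.92396538] [ 0.84351063 -0.03454569 -0.29892622]
knob0 pred [185.8 173. ] [462.3 195.8] gear [274.7 199.1] [274.2 192.6]
[([211, 150, 4, 9, 23], [213.1, 153.2]), ([183, 172, 7, 10, 50], [185.6, 176.6])]
bright [(271, 198)]
```

Request:
{"op": "send_rows", "data": {
  "targets": [
    [0.15,-0.8,0,0],
    [0.15,-1,0,0],
    [0.15,-1,0,0],
    [0.15,-1,0,0],
    [0.15,-1,0,0]
  ]
}}

```text
clock: 27.2
tcp_pos: [558.2, -347.3, 172.7]
ee_rot: [-3.14, -0.001, 1.726]
wrist_force: [0.1, -0.3, -0.2]
finger_gap: 60.0
grip_force: 0.0
```

Request:
{"op": "send_rows", "data": {
  "targets": [
    [0.2,-1,0,0],
    [0.1,-0.7,0,0],
    [0,-0.3,-0.5,0],
    [0,0,-1,0],
    [0,0,-1,0]
  ]
}}

```text
clock: 27.7
tcp_pos: [564.1, -385.5, 122.3]
ee_rot: [-3.141, -0.001, 1.726]
wrist_force: [-0.7, -0.5, -0.2]
finger_gap: 59.8
grip_force: 0.0
```

Request:
{"op": "send_rows", "data": {
  "targets": [
    [0,0,-1,0],
    [0,0,-0.5,0],
    [0,0,-0.3,0],
    [0,0,0,0],
    [0,0,0,0]
  ]
}}

```text
clock: 28.2
tcp_pos: [564.8, -385.8, 88.6]
ee_rot: [3.141, 0.001, 1.726]
wrist_force: [1.0, -0.3, 0.7]
finger_gap: 59.9
grip_force: 0.0
```

Request:
{"op": "send_rows", "data": {
  "targets": [
    [0,0,0,0],
    [0,0,0,0],
    [0,0,0,0],
    [0,0,0,0],
    [0,0,0,0]
  ],
  "hand": 1,
  "squeeze": 20
}}

```text
clock: 28.7
tcp_pos: [564.6, -385.7, 88.4]
ee_rot: [3.141, 0.0, 1.726]
wrist_force: [-1.8, 0.8, 4.6]
finger_gap: 17.2
grip_force: 21.3
```

Request:
{"op": "send_rows", "data": {
  "targets": [
    [-0.04,0.25,0,0],
    [-0.04,0.25,0,0],
    [-0.04,0.25,0,0],
    [-0.04,0.25,0,0],
    [-0.04,0.25,0,0]
  ]
}}

```text
clock: 29.2
tcp_pos: [560.7, -360.5, 88.4]
ee_rot: [3.141, 0.001, 1.726]
wrist_force: [-0.7, -1.7, 5.3]
finger_gap: 16.8
grip_force: 21.4
```

Request:
{"op": "send_rows", "data": {
  "targets": [
    [-0.02,0.1,0,0],
    [-0.02,0.1,0,0],
    [0,0,0,0],
    [0,0,0,0],
    [0,0,0,0]
  ]
}}

```text
clock: 29.7
tcp_pos: [560.5, -359.5, 88.5]
ee_rot: [3.139, 0.007, 1.726]
wrist_force: [4.4, -18.8, -1.7]
finger_gap: 17.2
grip_force: 20.6
```

Request:
{"op": "send_rows", "data": {
  "targets": [
    [-0.02,0.1,0,0],
    [0,0,0,0],
    [0,0,0,0],
    [0,0,0,0],
    [0,0,0,0]
  ]
}}

```text
clock: 30.2
tcp_pos: [560.4, -358.7, 88.6]
ee_rot: [3.138, 0.009, 1.726]
wrist_force: [4.8, -25.0, -6.1]
finger_gap: 17.0
grip_force: 20.4
```

Request:
{"op": "send_rows", "data": {
  "targets": [
    [0.02,-0.12,0,0],
    [0,0,0,0],
    [0,0,0,0],
    [0,0,0,0],
    [0,0,0,0]
  ]
}}

```text
clock: 30.7
tcp_pos: [560.5, -358.9, 88.5]
ee_rot: [3.139, 0.005, 1.726]
wrist_force: [2.7, -13.0, -0.2]
finger_gap: 17.2
grip_force: 21.0
```

Request:
{"op": "send_rows", "data": {
  "targets": [
    [0,0,0,0],
    [0,0,0,0],
    [0,0,0,0],
    [0,0,0,0],
    [0,0,0,0]
  ],
  "hand": -0.4
}}

```text
clock: 31.2
tcp_pos: [559.7, -356.7, 87.8]
ee_rot: [-3.141, -0.0, 1.727]
wrist_force: [1.0, 1.1, -0.5]
finger_gap: 59.8
grip_force: 0.0
```

Request:
{"op": "send_rows", "data": {
  "targets": [
    [0,0,0.5,0],
    [0,0,1,0],
    [0,0,1,0],
    [0,0,1,0],
    [0,0,1,0]
  ]
}}

```text
clock: 31.7
tcp_pos: [559.7, -357.0, 179.6]
ee_rot: [3.141, 0.0, 1.726]
wrist_force: [0.2, -0.2, -0.7]
finger_gap: 60.0
grip_force: 0.0
```

Request:
{"op": "send_rows", "data": {
  "targets": [
    [-0.6,-1,1,0],
    [-0.8,-1,1,0],
    [-1,-1,0,0],
    [-1,-1,0,0],
    [-1,-1,0,0]
  ]
}}

```text
clock: 32.2
tcp_pos: [470.9, -457.7, 218.9]
ee_rot: [3.141, 0.001, 1.726]
wrist_force: [1.1, -0.5, 0.8]
finger_gap: 60.0
grip_force: 0.0
```

Request:
{"op": "send_rows", "data": {
  "targets": [
    [-1,-0.5,0,0],
    [-1,-0.5,0,0],
    [-1,0,0,0],
    [-0.5,0,0,0],
    [0,0,0,0]
  ]
}}

```text
clock: 32.7
tcp_pos: [401.0, -477.1, 218.7]
ee_rot: [3.141, 0.0, 1.725]
wrist_force: [0.2, -0.2, 0.6]
finger_gap: 59.5
grip_force: 0.0
```

```bash
python3 - <<'E'
from h import *
t=snap('top'); c=snap('scene'); t0=cv2.imread('pics/top0.png')
y=np.array([-np.sin(.155),np.cos(.155),0]); x=np.array([y[1],-y[0],0]); C=np.array([543.8,-249,0])
def rel(P): d=P-C; return (d@x).round(1),(d@y).round(1)
for n,im in (('0',t0),('now',t['image'])):
    m=np.zeros(im.shape[:2],np.uint8); m[180:215,430:475]=im.max(2)[180:215,430:475]<40
    k,l,s,ce=cv2.connectedComponentsWithStats(m)
    print(n,[(s[i].tolist(),ce[i].round(1).tolist(),rel(onz(t,ce[i],105))) for i in range(1,k) if s[i,4]>8])
im=t['image']; g=im.min(2)
m=np.zeros(g.shape,np.uint8); m[170:245,355:440]=g[170:245,355:440]>150
for th in (165,185):
    k,l,s,ce=cv2.connectedComponentsWithStats(((g>th)&(m>0)).astype(np.uint8))
    print(th,[(s[i].tolist(),rel(onz(t,ce[i],82))) for i in range(1,k) if s[i,4]>5])
for k_,z in((120,84),(108,84),(-80,82),(80,82)): print(k_,proj(t,C+y*k_+[0,0,z]))
# axial brightness profile along roller top line
print([(k_,int(g[tuple(int(round(v)) for v in proj(t,C+y*k_+x*-8+[0,0,82]))[::-1]])) for k_ in range(-100,134,4)])
E
```

```text
0 [([460, 194, 7, 5, 29], [462.9, 195.9], (np.float64(0.1), np.float64(-142.7)))]
now [([450, 195, 7, 6, 29], [453.1, 197.8], (np.float64(-0.3), np.float64(-115.9)))]
165 [([428, 200, 10, 7, 33], (np.float64(-2.7), np.float64(-66.9))), ([371, 203, 3, 5, 11], (np.float64(22.4), np.float64(95.4))), ([391, 203, 31, 13, 144], (np.float64(-3.4), np.float64(6.6))), ([423, 202, 5, 7, 22], (np.float64(-3.3), np.float64(-44.6))), ([385, 209, 5, 7, 26], (np.float64(-2.9), np.float64(59.2))), ([364, 210, 6, 14, 44], (np.float64(-3.2), np.float64(115.6))), ([379, 210, 6, 8, 24], (np.float64(-3.6), np.float64(74.3))), ([374, 220, 3, 4, 10], (np.float64(-21.7), np.float64(95.3)))]
185 [([365, 213, 4, 5, 14], (np.float64(-0.5), np.float64(114.8)))]
120 [364.5 214.9]
108 [369. 214.]
-80 [437.4 201.5]
80 [379.2 212.2]
[(-100, 149), (-96, 146), (-92, 118), (-88, 113), (-84, 116), (-80, 102), (-76, 159), (-72, 162), (-68, 146), (-64, 153), (-60, 152), (-56, 163), (-52, 152), (-48, 157), (-44, 164), (-40, 175), (-36, 159), (-32, 173), (-28, 167), (-24, 177), (-20, 168), (-16, 173), (-12, 175), (-8, 179), (-4, 177), (0, 173), (4, 128), (8, 174), (12, 167), (16, 163), (20, 145), (24, 169), (28, 148), (32, 170), (36, 179), (40, 167), (44, 155), (48, 176), (52, 152), (56, 176), (60, 153), (64, 179), (68, 157), (72, 174), (76, 166), (80, 169), (84, 121), (88, 113), (92, 121), (96, 125), (100, 90), (104, 74), (108, 92), (112, 190), (116, 180), (120, 173), (124, 127), (128, 108), (132, 107)]
```

```bash
python3 -c "
from station import arm
print(arm.sign_off())"
```

```text
the job is handed in; nothing more can be done
None
```

I laid the roller in the V rest and let go, then moved it to the bearings with its gear at the drive housing. I then slid the keeper about 27 mm until it hit a firm stop, which I took as home; its joint value can't be read. The job is handed in at about 33 s, but no verdict came back.

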